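File the drill-bit case in the packed rack

TASK

Put the loose drill-bit case away in the rack: stand it upright, tapered end first, in the narrow gap in the middle of the row, easing the cases beside it apart without toppling any. Press it firmly home against the rubber buffer on the stop plate at the back and let go; be gentle, because the plate is only clamped by friction and must not be shifted, and leave everything else on the bench where it is.

Things in the scene. Friction and masses are not known exactly. Their poses are not given: they have to be found in the camera images.
- case: the loose drill-bit case to put away: upright grey box 118 long (x), 26 thick (y), 100 tall, about 0.3 kg, the longest and tallest case. Origin: centre of its underside. Its +x end is a nose that tapers over the last 26 from 26 thick to a rounded edge 8 wide, full height; its -x end is flat, 12 wide, corners rounded at 7. Stands on the bench (z = 0), left or right of the rack.
- rack: fixed dark steel rack: floor plate 200 (x) by 156 (y), 4 thick; a cheek along each side, 34 high above the bench, inner faces at y = -68 and +68, from x = -60 to +70. Open in front (-x) and on top. Origin: centre of its underside; +x points to the back, the way cases are pushed in.
- stop: upright steel plate across the back of the rack, 135 wide, 85 tall, 8 thick; +x backwards. Origin: bottom centre of its FRONT face, on the rack floor (4 above the bench). From it, 70 above the floor, a rubber-footed buffer screw (10 across) juts 2 to 26 to the front: its setting varies, is not given. Home = nose on the buffer, felt as a rise of force. Clamped; slips at 12 N; over 1.5 = shifted.
- n0: one of four cases loose in the rack: like the loose case but 110 long, 84 tall; 26 thick, about 0.4 kg, nose to the back, 1 to 5 off the plate. Origin: centre of its underside. Two stand left and two right of the middle gap, in any order; that gap is 10 to 16 wide, so the neighbours must slide apart 5 to 8 each; with all five in, 6 of play is left between the cheeks.
- n1: one of four cases loose in the rack: like the loose case but 110 long, 90 tall; 26 thick, about 0.4 kg, nose to the back, 1 to 5 off the plate. Origin: centre of its underside. Two stand left and two right of the middle gap, in any order; that gap is 10 to 16 wide, so the neighbours must slide apart 5 to 8 each; with all five in, 6 of play is left between the cheeks.
- n2: one of four cases loose in the rack: like the loose case but 110 long, 94 tall; 26 thick, about 0.4 kg, nose to the back, 1 to 5 off the plate. Origin: centre of its underside. Two stand left and two right of the middle gap, in any order; that gap is 10 to 16 wide, so the neighbours must slide apart 5 to 8 each; with all five in, 6 of play is left between the cheeks.
- n3: one of four cases loose in the rack: like the loose case but 110 long, 87 tall; 26 thick, about 0.4 kg, nose to the back, 1 to 5 off the plate. Origin: centre of its underside. Two stand left and two right of the middle gap, in any order; that gap is 10 to 16 wide, so the neighbours must slide apart 5 to 8 each; with all five in, 6 of play is left between the cheeks.
- tapbox: bystander: plain grey box with square ends, 85 x 44 x 70 tall, on the other side of the rack from the loose case. Origin: centre of its underside.
- oiler: bystander: steel bottle, 56 across, 130 tall, left of the rack. Origin: centre of its underside.
- offcut: bystander: upright piece of steel tube, 60 across, 70 tall, far right of the rack. Origin: centre of its underside.
- wrench: bystander: wrench lying on the bench between the robot and the rack, right. Origin: near its middle, at its underside.
- driver: bystander: screwdriver lying on the bench between the robot and the rack, left. Origin: near its middle, at its underside.
- cup: bystander: steel cup, 72 across, 90 tall, beside the rack's far right corner. Origin: centre of its underside.
Things that resemble listed ones, but are neither listed nor needed, are in the scene too. Leave any red or yellow look-alike of the case alone.

How it is judged:
By the outcome, as a careful person would: the job done as asked, in the order asked, and still so for the second after the job is handed in, with the robot touching nothing.
It also fails if it takes over 72 s, if anything falls off the work surface, if the arm or the gripper's body presses on something with over 40 N, if the wrist force passes 120 N, or if a joint passes its speed limit or range.

ROBOT

A 6-joint arm with a two-finger parallel gripper is mounted at the origin on the work surface. World frame = base frame: x ahead of the robot, y to its left, z up, the work surface at z = 0. Lengths are in m, angles in rad, forces in N, time in s.
With the tool pointing down it reaches from about 0.4 to 0.925 m from the base axis. Payload 3.4 kg.
Tool frame: the origin (TCP) lies midway between the tips of the shut fingers; the grasp point (between the pads) lies 19 mm behind it (grip_depth is the distance from the TCP to the grasp point, in m); x points along the fingers, y is the direction in which the jaws open and shut, and the axes are right-handed (so a half turn about x gives the same grasp; the last joint's range is limited). The gripper opens to 85 mm and grips with 20 to 120 N. Pads are 22 mm wide; open, the fingers measure 114 mm over their backs; the gripper's body (76 mm by 85 mm) begins 54 mm behind the grasp point. The pads swing forward as they close: fully open they stand 13 mm farther back than shut.
Start: joints at [-1.339, 0.307, 1.506, -0, 1.328, -0.073], TCP at [0.173, -0.548, 0.231] pointing down, gripper open.
Joint ranges: [-3.12, 3.12], [-1.05, 2.28], [0.14, 2.33], [-1.42, 4.57], [0.1, 2.73], [-2.68, 2.68]. Speed limits (rad/s): [2.57, 2.57, 3.14, 3.14, 3.14, 3.14].

INTERFACE

Orientations are given as a unit quaternion [x, y, z, w].
In Python, from plant import * gives the robot as it stands.
- The arm moves only by the tool move_arm, never from a script. Its argument "increments" is a list of rows, each an object of numbers: "x", "y", "z": the shift along the tool's x, y, z in cm; "spin": the turn about the tool's x in rad. In form: [{"x": .., "y": .., "z": .., "spin": ..}, ...]. A call has 1 to 5 rows; each row shifts and turns the commanded pose from where the row before left it, along the tool's axes as they then stand; what a row does not reach is not made up. A row lasts 1/8 s, in which the tool goes at most 62.5 mm and 10.7 degrees, less where a joint would pass 70% of its speed; a pose out of reach is approached as far as the arm can. A call with a gripper value outside its range is refused whole. "hand" is the opening in per cent of the stroke, from 0 (shut) to 100 (fully open), set as the call begins (left out, the last holds). The fingers move at their own pace and stop on an object; "force" is the grip in N (left out, the last holds). Time passes only in rows, so rows that do not move let the fingers close. It gives the time, the measured TCP pose, the force and the opening at its end, in the units of the state.
- observe(): the state, without advancing time (a new reading comes with each control period).
- capture(name): name is "scene" or "top" or "wrist"; returns a dict with "pixels" (384x512x3 uint8, red, green, blue), "depth" (384x512 float32, m along the optical axis (not along the pixel's ray), 0 where there is no reading), "fx", "fy", "cx", "cy" (pixels), "dist" ([k1, k2, p1, p2, k3] as OpenCV has them; the pictures are not rectified), "world_to_cam" (4x4, takes a point from world to camera coordinates). Camera axes: x right, y down, z forward; pixel columns grow to the right and rows downward; lengths in m; the calibration is good to about 2 mm. A picture is of the moment at which its call begins.
- hand_in(): hands the job in, once; it reports no verdict.
Trained networks look in the newest picture that a camera, given by its name, has taken for a name from the list of things; names that differ only in an ending like _2 or _b are one class to them, and where a whole thing is asked for, a point or a joint stands for the part that bears it (a point fixed in the world has none). Each returns a list of dicts, best first, with "score" (0 to 1); they miss things now and then, are a little off and sometimes report something else, mostly with a low value. They report only what shows in the picture. A call takes as long as a camera call. They do not tell look-alikes from the thing itself.
- boxes_of(camera, query): "centre" ([x, y, z] in m, in the coordinates of the camera as it stood for that picture, good to about 4 mm: the middle of the surface that is visible of it).
The state is a dict: "t": time; "joint_pos": joint angles; "joint_vel": joint speeds; "effort": joint torques, N m; "tcp_pos": TCP position; "tool_rot": TCP orientation; "contact_force": force on the tool from outside, world axes, zero at the start; "wrist_torque": the same for the moment, N m; "opening": finger opening in m.
Only numpy, scipy, OpenCV 4.12 (cv2) and the standard library are available. Lean on these libraries where they do the work, as an engineer would, in place of code of your own. Each camera call takes 0.05 s, during which the arm holds its last target.

## Working session

There is one attempt and no reset: what is moved stays moved. The work goes in short steps, Python scripts to look and compute and a tool call to move; the robot and the scene stay as the last step left them, time stands still between calls to the robot, and variables do not carry over. Pictures are saved under pics/ and viewed, and the job is handed in when it is done.

Besides the shell and the picture viewer there is one more tool, called after "Call:" as name([rows], argument=value, ...), one row to a line, values as JSON. move_arm: Moves the arm, as the interface text tells. Its arguments: {"type":"object","properties":{"increments":{"type":"array"},"hand":{"type":"number"},"force":{"type":"number"}},"required":["increments"]}

```bash
ls; mkdir -p pics
cat > h.py <<'E'
from plant import *
import numpy as np, cv2
def save(c,name):
    cv2.imwrite('pics/'+name+'.png', c['pixels'][:,:,::-1])
def K(c): return np.array([[c['fx'],0,c['cx']],[0,c['fy'],c['cy']],[0,0,1.]])
def toworld(c,p):
    M=np.linalg.inv(np.array(c['world_to_cam'])); p=np.atleast_2d(p)
    return p@M[:3,:3].T+M[:3,3]
def cloud(c):
    h,w=c['depth'].shape
    uv=np.stack(np.meshgrid(np.arange(w),np.arange(h)),-1).reshape(-1,1,2).astype(np.float64)
    n=cv2.undistortPoints(uv,K(c),np.array(c['dist'],float)).reshape(-1,2)
    d=c['depth'].reshape(-1,1)
    P=toworld(c,np.hstack([n*d,d])); P[d[:,0]==0]=np.nan
    return P.reshape(h,w,3)
E
python3 - <<'E'
from h import *
print(observe())
import pickle
for n in ['scene','top','wrist']:
    c=capture(n); save(c,n+'0'); pickle.dump(c,open(n+'0.pkl','wb'))
    if n!='wrist':
        for q in ['case','rack','stop','n0','n1','n2','n3','tapbox','oiler','offcut','wrench','driver','cup']:
            print(n,q,[(round(b['score'],2),toworld(c,b['centre'])[0].round(3)) for b in boxes_of(n,q)])
E
```

```text
pics
{'t': 0.0, 'joint_pos': array([-1.33851248e+00,  3.07565290e-01,  1.50769276e+00, -8.95897557e-06,
        1.32840478e+00, -7.34813980e-02]), 'joint_vel': array([-2.45487640e-04,  1.66794215e-03,  1.03059099e-03,  8.11081074e-04,
       -1.26007382e-05, -1.69401844e-04]), 'effort': array([ 1.37840834e-03, -4.57544768e+01, -2.51913267e+01, -1.35581117e-04,
        1.30918369e-02, -1.02443221e-05]), 'tcp_pos': array([ 0.17290764, -0.5476402 ,  0.23037816]), 'tool_rot': array([-0.69879762, -0.10841378,  0.69891986, -0.10695503]), 'contact_force': array([ 0.66624708, -0.98031901,  0.27048823]), 'wrist_torque': array([ 0.03629064, -0.01673436,  0.04898513]), 'opening': 0.08548310899420304}
scene case [(0.84, array([0.366, 0.307, 0.088])), (0.72, array([0.513, 0.433, 0.078])), (0.58, array([0.528, 0.308, 0.104]))]
scene rack [(0.93, array([0.695, 0.106, 0.005])), (0.71, array([ 0.475, -0.318,  0.06 ]))]
scene stop [(0.68, array([0.692, 0.083, 0.048]))]
scene n0 [(0.88, array([0.628, 0.081, 0.089])), (0.64, array([0.63 , 0.052, 0.092])), (0.63, array([0.646, 0.023, 0.095])), (0.62, arr
[... 1190 characters left out ...]
686, 0.074, 0.077]))]
top n0 [(0.82, array([0.612, 0.081, 0.089])), (0.77, array([0.608, 0.11 , 0.093]))]
top n1 [(0.82, array([0.612, 0.081, 0.089])), (0.77, array([0.608, 0.11 , 0.093]))]
top n2 [(0.82, array([0.612, 0.081, 0.089])), (0.77, array([0.608, 0.11 , 0.093]))]
top n3 [(0.82, array([0.612, 0.081, 0.089])), (0.77, array([0.608, 0.11 , 0.093]))]
top tapbox []
top oiler [(0.63, array([0.7  , 0.336, 0.087]))]
top offcut [(0.54, array([ 0.702, -0.399,  0.046]))]
top wrench [(0.6, array([ 0.373, -0.16 ,  0.009]))]
top driver [(0.73, array([0.421, 0.156, 0.022])), (0.55, array([0.58 , 0.06 , 0.005]))]
top cup [(0.64, array([ 0.726, -0.263,  0.048])), (0.6, array([0.508, 0.293, 0.102]))]
```

View pics/scene0.png

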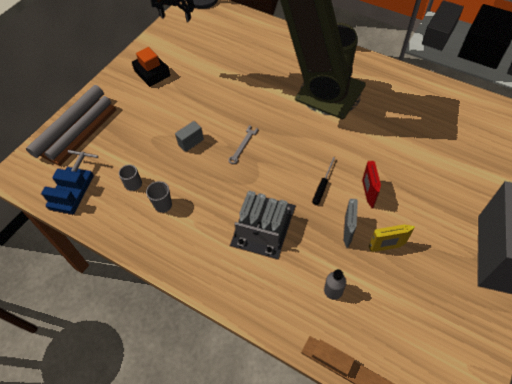

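View pics/top0.png

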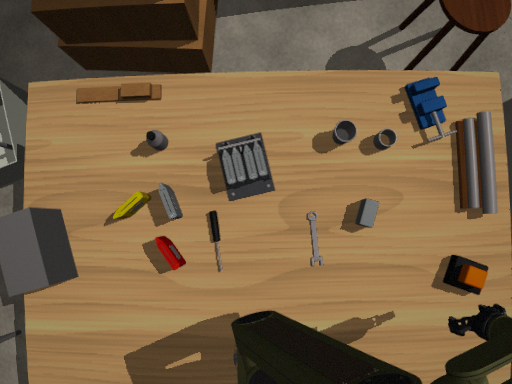

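Run:
```python
from h import *
import pickle
for n,(r0,r1,c0,c1) in {'top':(110,230,100,290),'scene':(170,280,215,430)}.items():
    c=pickle.load(open(n+'0.pkl','rb')); P=cloud(c)
    cv2.imwrite('pics/%s_crop0.png'%n,cv2.resize(c['pixels'][r0:r1,c0:c1,::-1],None,fx=3.5,fy=3.5,interpolation=cv2.INTER_CUBIC))
    print(n, np.array(c['world_to_cam']).round(3).tolist(), c['fx'],c['dist'])
    def rect(m,t):
        q=P[m][:,:2].astype(np.float32); (cx,cy),(w,h),a=cv2.minAreaRect(q*1000)
        print(t,len(q),round(cx),round(cy),round(w),round(h),round(a,1),'med z',np.median(P[m][:,2]).round(4), 'mean',q.mean(0).round(4))
    X,Y,Z=P[...,0],P[...,1],P[...,2]
    rect((Z>.085)&(Z<.115)&(abs(X-.51)<.09)&(abs(Y-.30)<.06),'case top')
    rect((Z>.075)&(Z<.115)&(abs(X-.63)<.08)&(abs(Y-.07)<.1),'row')
    rect((Z>.015)&(Z<.04)&(abs(X-.63)<.12)&(abs(Y-.07)<.12),'cheeks')
c=pickle.load(open('wrist0.pkl','rb')); print(np.array(c['world_to_cam']).round(3).tolist(),c['fx'],c['cx'],c['cy'])
```

```text
top [[-0.019, -1.0, -0.016, 0.036], [-0.997, 0.02, -0.069, 0.542], [0.069, 0.015, -0.997, 1.324], [0.0, 0.0, 0.0, 1.0]] 410.95941439293193 [-0.13561539  0.          0.          0.          0.        ]
case top 322 514 306 119 28 21.6 med z 0.1011 mean [0.5089 0.3032]
row 1245 634 68 127 130 10.6 med z 0.0932 mean [0.6297 0.0656]
cheeks 218 640 69 150 146 12.3 med z 0.0322 mean [0.6429 0.0705]
scene [[-0.498, 0.867, -0.016, 0.247], [0.733, 0.411, -0.542, -0.376], [-0.463, -0.282, -0.84, 1.788], [0.0, 0.0, 0.0, 1.0]] 466.3316226296084 [0.03929891 0.         0.         0.         0.        ]
case top 305 514 310 120 27 20.7 med z 0.0986 mean [0.5138 0.3094]
row 1362 636 69 130 136 11.0 med z 0.0899 mean [0.6363 0.0681]
cheeks 367 644 70 150 148 12.9 med z 0.0282 mean [0.6659 0.0947]
[[0.301, -0.954, -0.001, -0.574], [-0.918, -0.29, 0.268, -0.036], [-0.256, -0.08, -0.963, 0.378], [0.0, 0.0, 0.0, 1.0]] 299.58169574421936 255.33424581080433 192.52174389256518
```

View pics/wrist0.png

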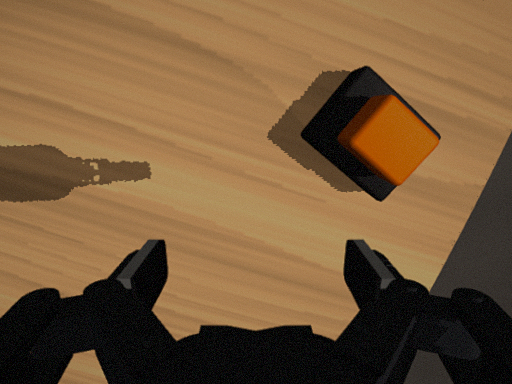

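Run:
```python
import cv2,numpy as np
a=cv2.imread('pics/top_crop0.png');b=cv2.imread('pics/scene_crop0.png')
print(a.shape,b.shape)
```

```text
(420, 665, 3) (385, 752, 3)
```

View pics/top_crop0.png

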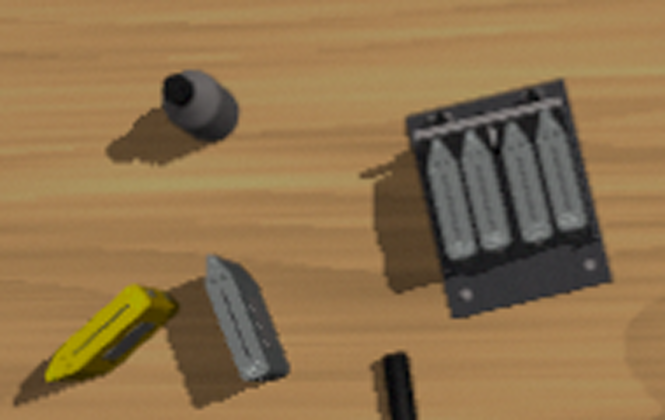

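View pics/scene_crop0.png

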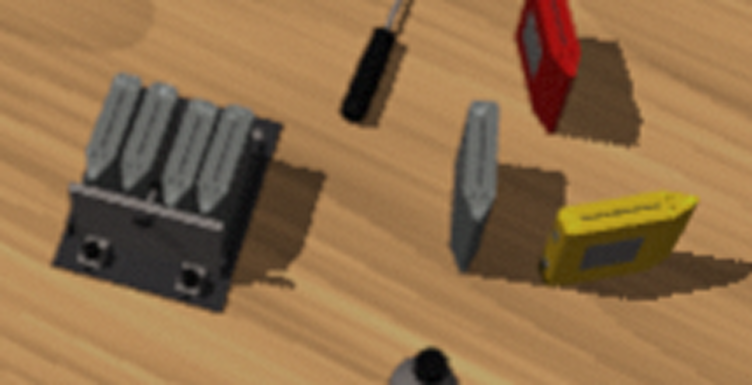

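Run:
```python
from h import *
from scipy.spatial.transform import Rotation as R
import pickle
s=observe(); M=R.from_quat(s['tool_rot']).as_matrix(); print(M.round(3))
c=pickle.load(open('wrist0.pkl','rb')); W=np.linalg.inv(np.array(c['world_to_cam']))
print('cam pos in tool',(M.T@(W[:3,3]-s['tcp_pos'])).round(4),'cam axes in tool',(M.T@W[:3,:3]).round(3))
```

```text
[[-0.     0.301 -0.954]
 [ 0.    -0.954 -0.301]
 [-1.    -0.    -0.   ]]
cam pos in tool [-0.1419 -0.0004 -0.0674] cam axes in tool [[ 0.001 -0.268  0.963]
 [ 1.     0.    -0.001]
 [-0.     0.963  0.268]]
```

Call:
move_arm([
  {"x": -1, "z": -5, "y": -1},
  {"x": -1, "z": -5, "y": -1},
  {"x": -1, "z": -5, "y": -1},
  {"x": -1, "z": -5, "y": -1},
  {"x": -1, "z": -5, "y": -1},
])

```text
$.increments[0]: bad value
```

Call:
move_arm([
  {"x": -1.0, "y": -1.0, "z": -5.0, "spin": 0.0},
  {"x": -1.0, "y": -1.0, "z": -5.0, "spin": 0.0},
  {"x": -1.0, "y": -1.0, "z": -5.0, "spin": 0.0},
  {"x": -1.0, "y": -1.0, "z": -5.0, "spin": 0.0},
  {"x": -1.0, "y": -1.0, "z": -5.0, "spin": 0.0},
])

```text
t: 2.08
tcp_pos: [0.3978, -0.4245, 0.2818]
tool_rot: [0.699, 0.108, -0.699, 0.108]
contact_force: [1.2, -0.7, 0.5]
opening: 0.0854
```

Call:
move_arm([
  {"x": 0, "y": -4.7, "z": -3.2, "spin": 0.0},
  {"x": 0, "y": -4.7, "z": -3.2, "spin": 0.0},
  {"x": 0, "y": -4.7, "z": -3.2, "spin": 0.0},
  {"x": 0, "y": -4.7, "z": -3.2, "spin": 0.0},
  {"x": 0, "y": -4.7, "z": -3.2, "spin": 0.0},
])

```text
t: 2.7
tcp_pos: [0.4787, -0.1514, 0.2815]
tool_rot: [0.699, 0.107, -0.699, 0.108]
contact_force: [0.1, -0.5, 0.0]
opening: 0.0854
```

Call:
move_arm([
  {"x": 0, "y": -4.7, "z": -3.2, "spin": 0.0},
  {"x": 0, "y": -4.7, "z": -3.2, "spin": 0.0},
  {"x": 0, "y": -4.7, "z": -3.2, "spin": 0.0},
  {"x": 0, "y": -4.7, "z": -3.2, "spin": 0.0},
  {"x": 0, "y": -4.7, "z": -3.2, "spin": 0.0},
])

```text
t: 3.32
tcp_pos: [0.5605, 0.121, 0.2815]
tool_rot: [0.699, 0.108, -0.699, 0.108]
contact_force: [0.7, 0.0, 1.1]
opening: 0.0858
```

Run:
```python
from h import *
import pickle
s=observe();print(s['tcp_pos'],s['joint_pos'].round(2),s['joint_vel'].round(2))
c=capture('wrist'); save(c,'w1'); pickle.dump(c,open('w1.pkl','wb'))
```

```text
[0.56046615 0.12101197 0.28148857] [ 0.14  0.27  1.43 -0.    1.44  1.4 ] [ 0.75  0.3  -0.42 -0.    0.11  0.75]
```

View pics/w1.png

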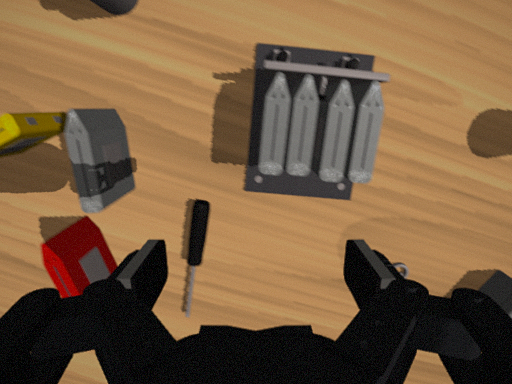

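Call:
move_arm([
  {"x": 1, "y": 2.5, "z": -3, "spin": -0.05},
  {"x": 1, "y": 2, "z": -3, "spin": 0.0},
  {"x": 0, "y": 0, "z": -1, "spin": 0.0},
  {"x": 0, "y": 0, "z": 0, "spin": 0.0},
])

```text
t: 3.88
tcp_pos: [0.6406, 0.0997, 0.261]
tool_rot: [-0.696, -0.125, 0.696, -0.125]
contact_force: [-0.3, 0.9, 0.3]
opening: 0.0853
```

Run:
```python
from h import *
import pickle
s=observe();print(s['tcp_pos'],s['joint_vel'].round(2),s['tool_rot'])
c=capture('wrist'); save(c,'w2'); pickle.dump(c,open('w2.pkl','wb'))
```

```text
[0.64061623 0.09971893 0.26096572] [ 0.   -0.03  0.02 -0.    0.01 -0.  ] [-0.69558415 -0.12529336  0.69631868 -0.12491821]
```

View pics/w2.png

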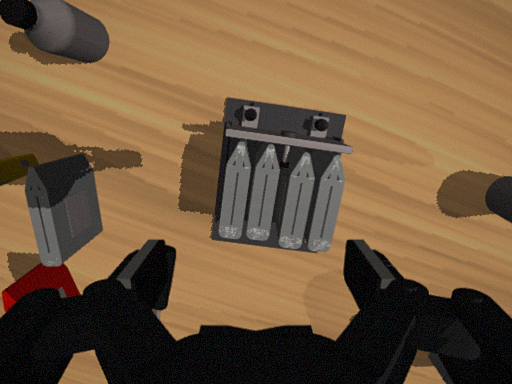

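Run:
```python
from h import *
import pickle
c=pickle.load(open('w2.pkl','rb')); P=cloud(c)
r0,r1,c0,c1=85,265,190,380
cv2.imwrite('pics/w2_crop.png',cv2.resize(c['pixels'][r0:r1,c0:c1,::-1],None,fx=4,fy=3.3,interpolation=cv2.INTER_CUBIC)[:600,:800])
X,Y,Z=[P[...,i] for i in range(3)]
near=(abs(X-.64)<.13)&(abs(Y-.07)<.13)
th=np.radians(12); ex=np.array([np.cos(th),np.sin(th)]);ey=np.array([-np.sin(th),np.cos(th)])
O=np.array([.64,.07])
q=(P[...,:2]-O); u=q@ex; v=q@ey
# heightmap 1mm in rack-ish frame
for lo,hi,t in [(.08,.11,'tops')]:
    m=near&(Z>lo)&(Z<hi)
    n,lab,st,cen=cv2.connectedComponentsWithStats(m.astype(np.uint8),connectivity=4)
    for i in range(1,n):
        if st[i,4]<40: continue
        k=lab==i; pts=(P[k][:,:2]*1000).astype(np.float32)
        (cx,cy),(w,h),a=cv2.minAreaRect(pts); print(i,st[i],round(cx,1),round(cy,1),round(w,1),round(h,1),round(a,1),'z',np.median(Z[k]).round(4))
# ascii slices: mean height vs v at mid u
H={}
for ulo in (-.04,-.02,0.0,.02):
    m=near&(u>ulo)&(u<ulo+.01)
    b=np.floor(v[m]*500).astype(int)
    print(ulo,[(2*k,int(1000*np.nanmedian(Z[m][b==k]))) for k in range(-40,41) if (b==k).any()])
```

```text
1 [ 225  128  128  125 3479] 634.0 70.1 124.1 134.1 10.7 z 0.0964
4 [ 219  140   32   99 2098] 614.9 114.8 110.1 26.0 12.1 z 0.0903
5 [ 247  144   33   97 2052] 622.5 84.4 110.3 26.1 12.4 z 0.0872
6 [ 278  150   37   99 2248] 628.5 47.2 110.2 26.9 12.4 z 0.0932
-0.04 [(-66, 96), (-64, 97), (-62, 96), (-60, 96), (-58, 97), (-56, 97), (-54, 97), (-52, 97), (-50, 97), (-48, 97), (-46, 97), (-44, 97), (-42, 97), (-40, 85), (-34, 92), (-32, 93), (-30, 93), (-28, 93), (-26, 93), (-24, 93), (-22, 93), (-20, 93), (-18, 93), (-16, 93), (-14, 93), (-12, 93), (-10, 93), (-8, 63), (-6, 3), (4, 87), (6, 87), (8, 87), (10, 87), (12, 87), (14, 87), (16, 87), (18, 86), (20, 87), (22, 87), (24, 87), (26, 87), (28, 87), (30, 63), (32, 3), (34, 65), (36, 90), (38, 90), (40, 90), (42, 90), (44, 90), (46, 89), (48, 90), (50, 90), (52, 90), (54, 90), (56, 90), (58, 90), (60, 90), (66, 32), (68, 33), (70, 33), (72, 31), (74, 3), (76, 2), (78, 0), (80, -1)]
-0.02 [(-66, 95), (-64, 97), (-62, 97), (-60, 97), (-58, 96), (-56, 97), (-54, 96), (-52, 97), (-50, 97), (-48, 97), (-46, 97), (-44, 97), (-42, 97), (-
[... 1379 characters left out ...]
 96), (-48, 97), (-46, 96), (-44, 72), (-42, 324), (-40, 331), (-38, 331), (-36, 330), (-34, 332), (-32, 329), (-30, 340), (-28, 347), (-26, 319), (-24, 303), (-22, 320), (-20, 320), (-18, 316), (-16, 311), (-14, 310), (-12, 303), (-10, 326), (-8, 339), (-6, 339), (-4, 340), (-2, 340), (0, 342), (2, 345), (4, 347), (6, 348), (8, 350), (10, 351), (12, 354), (14, 356), (16, 356), (18, 356), (20, 357), (22, 358), (24, 87), (26, 53), (28, 37), (30, 3), (32, 2), (34, 3), (36, 3), (38, 73), (40, 358), (42, 357), (44, 356), (46, 356), (48, 356), (50, 355), (52, 355), (54, 354), (56, 352), (58, 90), (60, 3), (62, 3), (64, 3), (66, 9), (68, 33), (70, 32), (72, 32), (74, 3), (76, 3), (78, 0), (80, 0)]
```

View pics/w2_crop.png

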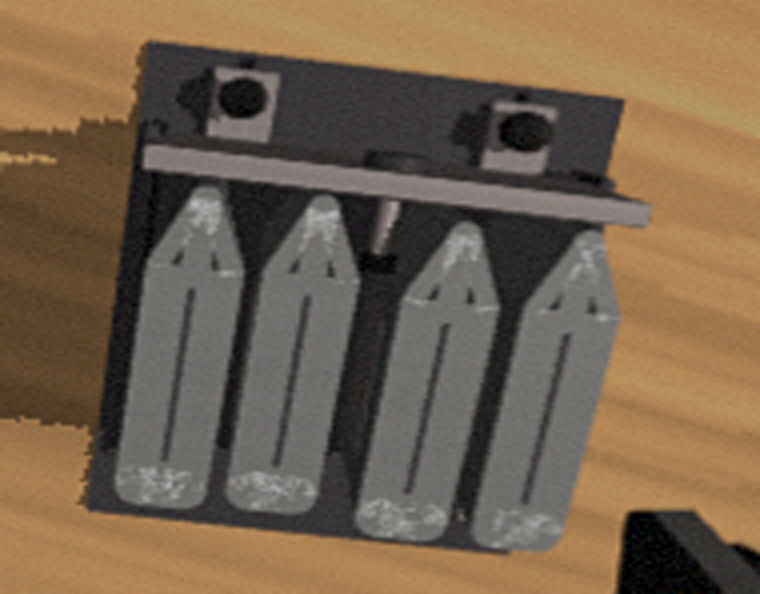

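```bash
cat >> h.py <<'E'
def px2w(c,uv,z):
    n=cv2.undistortPoints(np.array(uv,float).reshape(-1,1,2),K(c),np.array(c['dist'],float)).reshape(-1,2)
    M=np.linalg.inv(np.array(c['world_to_cam'])); d=np.hstack([n,np.ones((len(n),1))])@M[:3,:3].T; o=M[:3,3]
    return o+d*((z-o[2])/d[:,2])[:,None]
TH=np.radians(12.3); EX=np.array([np.cos(TH),np.sin(TH)]); EY=np.array([-np.sin(TH),np.cos(TH)])
def uv_(p): p=np.atleast_2d(p)[:,:2]; return np.c_[p@EX,p@EY]
E
python3 - <<'E'
from h import *
import pickle
c=pickle.load(open('w2.pkl','rb'));P=cloud(c)
f=lambda x,y:(190+(x+.5)/4-.5,85+(y+.5)/3.3-.5)
print('buffer tip', (1000*uv_(px2w(c,[f(378,268),f(378,255)],.079))).round(1))
print('plate front top edge',(1000*uv_(px2w(c,[f(145,168),f(400,195),f(648,227)],.089))).round(1))
# refined tops
Z=P[...,2];q=P.reshape(-1,3);q=q[~np.isnan(q[:,0])];U=uv_(q)*1000
for t,(z0,z1,v0,v1) in {'n3':(.088,.092,-36,-5),'n0':(.085,.0885,-66,-34),'n1':(.0915,.0945,-106,-70),'n2':(.095,.099,-140,-98),'plate':(.085,.1,-200,100)}.items():
    m=(q[:,2]>z0)&(q[:,2]<z1)&(U[:,1]>v0)&(U[:,1]<v1)&(U[:,0]>540)&(U[:,0]<(684 if t!='plate' else 720))
    if t=='plate': m&=(U[:,0]>681)
    print(t,m.sum(),np.percentile(U[m],[1,99],axis=0).round(1).tolist())
# case
c=pickle.load(open('w1.pkl','rb'));P=cloud(c);Z=P[...,2]
for nm in ['w1','w2']:
    c=pickle.load(open(nm+'.pkl','rb'));P=cloud(c);Z=P[...,2]
    m=(Z>.096)&(Z<.106)&(abs(P[...,0]-.51)<.085)&(abs(P[...,1]-.305)<.06)
    r=cv2.minAreaRect((P[m][:,:2]*1000).astype(np.float32));print(nm,m.sum(),np.median(Z[m]),r)
E
```

```text
buffer tip [[658.8 -68.3]
 [663.1 -67.5]]
plate front top edge [[ 683.4   -2.1]
 [ 684.4  -68.9]
 [ 683.9 -135.5]]
n3 2066 [[571.8, -31.6], [678.9, -6.3]]
n0 1954 [[573.0, -62.8], [680.4, -37.4]]
n1 2005 [[570.6, -100.3], [675.1, -74.7]]
n2 2037 [[572.6, -131.5], [678.1, -106.6]]
plate 1017 [[683.1, -133.7], [691.3, -2.4]]
w1 2263 0.09949170855961464 ((512.6524047851562, 307.9566955566406), (118.65951538085938, 28.253665924072266), 21.684999465942383)
w2 2147 0.0995343776048836 ((512.47802734375, 307.44305419921875), (118.69549560546875, 28.92569351196289), 21.384187698364258)
```

Call:
move_arm([
  {"x": 0, "y": -4.8, "z": 1.85, "spin": -0.02},
  {"x": 0, "y": -4.8, "z": 1.85, "spin": 0.0},
  {"x": 1, "y": -4.8, "z": 1.85, "spin": 0.0},
  {"x": 2, "y": -4.8, "z": 1.85, "spin": 0.0},
  {"x": 2, "y": -4.7, "z": 1.8, "spin": 0.0},
], hand=60)

```text
t: 4.55
tcp_pos: [0.4659, 0.2897, 0.2121]
tool_rot: [0.695, 0.132, -0.694, 0.132]
contact_force: [0.6, 0.7, 2.0]
opening: 0.0513
```

Call:
move_arm([
  {"x": 0, "y": 0, "z": 0, "spin": 0.0},
  {"x": 0, "y": 0, "z": 0, "spin": 0.0},
])

```text
t: 4.8
tcp_pos: [0.4678, 0.2887, 0.2123]
tool_rot: [0.695, 0.132, -0.694, 0.133]
contact_force: [0.8, -1.0, 1.2]
opening: 0.0509
```

Run:
```python
from h import *
import pickle
s=observe();print(s['tcp_pos'],s['joint_vel'].round(2),s['tool_rot'],s['opening'],s['contact_force'])
c=capture('wrist'); save(c,'w3'); pickle.dump(c,open('w3.pkl','wb'))
P=cloud(c);Z=P[...,2]
for z0 in (.096,.098,.099):
    m=(Z>z0)&(Z<.106)&(abs(P[...,0]-.51)<.085)&(abs(P[...,1]-.305)<.06)
    r=cv2.minAreaRect((P[m][:,:2]*1000).astype(np.float32));print(m.sum(),np.median(Z[m]),r)
```

```text
[0.46782692 0.28874074 0.2123158 ] [-0.03  0.01 -0.02 -0.   -0.    0.  ] [ 0.69512611  0.13248278 -0.69402671  0.13257045] 0.05092906158439473 [ 0.80103326 -0.99610275  1.22858127]
3911 0.09932119439804138 ((512.9326171875, 307.4757080078125), (117.299560546875, 25.768516540527344), 20.861568450927734)
3813 0.09934341640855948 ((512.9337158203125, 307.4808654785156), (117.29502868652344, 25.752376556396484), 20.896442413330078)
2652 0.09959084894614975 ((513.17431640625, 307.5546569824219), (116.79253387451172, 25.722671508789062), 20.890762329101562)
```

View pics/w3.png

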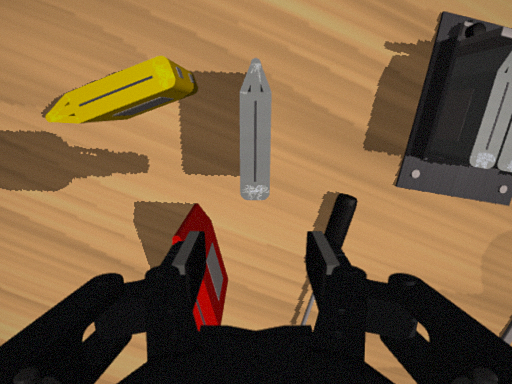

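Run:
```python
from h import *
import pickle
c=pickle.load(open('w3.pkl','rb'));P=cloud(c)
a=np.radians(20.9);ex=np.array([np.cos(a),np.sin(a)]);ey=np.array([-np.sin(a),np.cos(a)])
g=np.array([.4711,.2915])
px=c['pixels'].astype(int)
red=(px[...,0]>120)&(px[...,1]<60)&(P[...,2]>.01)&(P[...,2]<.12)
yel=(px[...,0]>120)&(px[...,1]>100)&(px[...,2]<60)&(P[...,2]>.02)&(P[...,2]<.12)
for n,m in (('red',red),('yel',yel)):
    q=P[m][:,:2]-g; u=q@ex*1000; v=q@ey*1000
    print(n,m.sum(),[(k,round(v[(u>k)&(u<k+10)].min(),1)) for k in range(-80,140,10) if ((u>k)&(u<k+10)).any()])
    top=u.argmax(); print(u.max(), P[m][top])
s=observe()
d=np.r_[g,.052]-s['tcp_pos'];from scipy.spatial.transform import Rotation as R
print(R.from_quat(s['tool_rot']).inv().apply(d)*100)
```

```text
red 667 [(-60, np.float64(67.6)), (-50, np.float64(71.1))]
-49.86898461142734 [0.39913394 0.34016885 0.09976402]
yel 4064 [(50, np.float64(127.8)), (60, np.float64(100.1)), (70, np.float64(71.4)), (80, np.float64(65.1)), (90, np.float64(65.7)), (100, np.float64(69.8))]
104.63359855067614 [0.54144448 0.40059258 0.09901381]
[16.04695142 -0.19418261 -0.30150783]
```

Call:
move_arm([
  {"x": 4, "y": -0.2, "z": -0.3, "spin": 0.012},
  {"x": 4, "y": 0, "z": 0, "spin": 0.0},
  {"x": 4, "y": 0, "z": 0, "spin": 0.0},
  {"x": 3, "y": 0, "z": 0, "spin": 0.0},
  {"x": 1, "y": 0, "z": 0, "spin": 0.0},
])

```text
t: 5.48
tcp_pos: [0.4705, 0.2903, 0.0501]
tool_rot: [-0.695, -0.127, 0.696, -0.128]
contact_force: [-0.7, 0.2, 0.5]
opening: 0.0514
```

Call:
move_arm([
  {"x": 0, "y": 0, "z": 0, "spin": 0.0},
  {"x": 0, "y": 0, "z": 0, "spin": 0.0},
])

```text
t: 5.72
tcp_pos: [0.4717, 0.2921, 0.0527]
tool_rot: [0.696, 0.128, -0.695, 0.127]
contact_force: [-0.4, 0.5, -0.8]
opening: 0.0511
```

Run:
```python
from h import *
s=observe();print(s['tcp_pos'],s['contact_force'])
c=capture('wrist'); save(c,'w4')
```

```text
[0.47165558 0.2920589  0.0527156 ] [-0.41040759  0.49679529 -0.75725024]
```

View pics/w4.png

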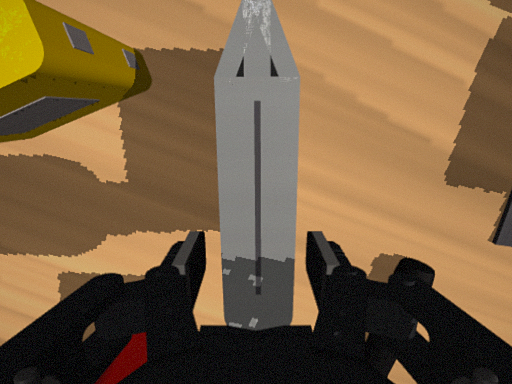

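Call:
move_arm([
  {"x": 0, "y": 0, "z": 0, "spin": 0.0},
  {"x": 0, "y": 0, "z": 0, "spin": 0.0},
  {"x": 0, "y": 0, "z": 0, "spin": 0.0},
  {"x": 0, "y": 0, "z": 0, "spin": 0.0},
  {"x": 0, "y": 0, "z": 0, "spin": 0.0},
], hand=0, force=60)

```text
t: 6.4
tcp_pos: [0.4708, 0.292, 0.0524]
tool_rot: [0.696, 0.128, -0.695, 0.128]
contact_force: [0.7, -0.7, 6.4]
opening: 0.0253
```

Call:
move_arm([
  {"x": -1, "y": 0, "z": 0, "spin": 0.0},
  {"x": -2, "y": 0, "z": 0, "spin": 0.0},
  {"x": 0, "y": 0, "z": 0, "spin": 0.0},
  {"x": 0, "y": 0, "z": 0, "spin": 0.0},
])

```text
t: 6.9
tcp_pos: [0.4696, 0.2915, 0.0808]
tool_rot: [-0.695, -0.128, 0.696, -0.128]
contact_force: [0.8, -0.7, -3.0]
opening: 0.0252
```

Run:
```python
from h import *
import pickle
s=observe();print(s['tcp_pos'],s['contact_force'],s['opening'],s['wrist_torque'],s['tool_rot'])
c=capture('wrist'); save(c,'w5');pickle.dump(c,open('w5.pkl','wb'))
P=cloud(c);Z=P[...,2]
a=np.radians(21);ex=np.array([np.cos(a),np.sin(a)]);ey=np.array([-np.sin(a),np.cos(a)])
q=P[...,:2]-s['tcp_pos'][:2];u=q@ex*1000;v=q@ey*1000
for k in range(10,110,10):
    m=(u>k)&(u<k+10)&(abs(v)<20)&(Z>.11)&(Z<.15)
    print(k,m.sum(),np.median(Z[m]).round(4),np.percentile(v[m],[1,99]).round(1))
m=(abs(v)<20)&(Z>.12)&(Z<.14);print(np.percentile(u[m],[.3,99.7]))
```

```text
[0.46962248 0.29147138 0.08084762] [ 0.84661665 -0.72306331 -3.01829454] 0.02521791008879018 [-0.00269818  0.16636571 -0.05434644] [-0.69507253 -0.12781734  0.69581167 -0.12799623]
10 3506 0.1279 [-19.7  19.8]
20 2020 0.1277 [-12.4  13.1]
30 2185 0.1276 [-12.4  13.1]
40 2369 0.1276 [-12.4  12.9]
50 2548 0.1276 [-12.5  12.9]
60 2769 0.1275 [-12.7  12.9]
70 2911 0.1274 [-12.6  12.8]
80 2507 0.1274 [-10.7  10.9]
90 1371 0.1273 [-7.1  7.2]
  return _methods._mean(a, axis=axis, dtype=dtype,
  ret = ret.dtype.type(ret / rcount)
Traceback (most recent call last):
IndexError: index -1 is out of bounds for axis 0 with size 0
```

View pics/w5.png

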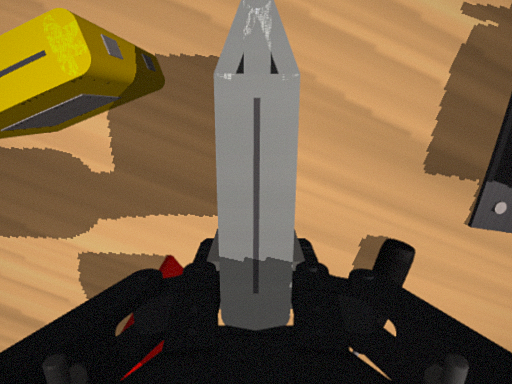

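```bash
cat >> h.py <<'E'
from scipy.spatial.transform import Rotation as R
def delta(target,s=None):
    s=s or observe(); return (R.from_quat(s['tool_rot']).inv().apply(np.array(target)-s['tcp_pos'])*100).round(2)
def yaw(s): 
    m=-R.from_quat(s['tool_rot']).as_matrix()[:,2]; return np.degrees(np.arctan2(m[1],m[0]))
def W(u,v,z): return np.r_[(u*EX+v*EY)/1000,z]
E
python3 - <<'E'
from h import *
s=observe(); print(yaw(s),delta(W(440,-69.1,.18)),W(440,-69,.18))
E
```

```text
20.848045929810485 [-9.92 23.9  11.77] [0.44459915 0.02631723 0.18      ]
```

Call:
move_arm([
  {"x": -4, "y": 0, "z": 0, "spin": 0.0},
  {"x": -4, "y": 2, "z": 2, "spin": 0.0},
  {"x": -1.9, "y": 4.4, "z": 2.4, "spin": 0.0},
  {"x": 0, "y": 4.4, "z": 2.4, "spin": 0.0},
  {"x": 0, "y": 4.4, "z": 2.0, "spin": 0.0},
])

```text
t: 7.58
tcp_pos: [0.4409, 0.1169, 0.1799]
tool_rot: [-0.695, -0.128, 0.696, -0.128]
contact_force: [0.3, -1.0, -4.0]
opening: 0.0249
```

Call:
move_arm([
  {"x": 0, "y": 4.4, "z": 1.5, "spin": 0.0},
  {"x": 0, "y": 4.3, "z": 1.5, "spin": 0.0},
  {"x": 0, "y": 0, "z": 0, "spin": 0.08},
  {"x": 0, "y": 0, "z": 0, "spin": 0.07},
  {"x": 0, "y": 0, "z": 0, "spin": 0.0},
])

```text
t: 8.2
tcp_pos: [0.4443, 0.0262, 0.1796]
tool_rot: [-0.702, -0.076, 0.704, -0.075]
contact_force: [0.3, 1.0, -2.5]
opening: 0.0254
```

Call:
move_arm([
  {"x": 0, "y": 0, "z": 0, "spin": 0.0},
  {"x": 0, "y": 0, "z": 0, "spin": 0.0},
])

```text
t: 8.45
tcp_pos: [0.4448, 0.0266, 0.1801]
tool_rot: [-0.703, -0.076, 0.703, -0.076]
contact_force: [0.6, -0.4, -3.7]
opening: 0.0252
```

Run:
```python
from h import *
import pickle
s=observe(); print(yaw(s),delta(W(440,-69.1,.06)),s['tcp_pos'],s['contact_force'],s['joint_pos'].round(2),s['joint_vel'].round(2))
c=capture('wrist'); save(c,'w6');pickle.dump(c,open('w6.pkl','wb'))
P=cloud(c);Z=P[...,2]
q=P.reshape(-1,3);q=q[~np.isnan(q[:,0])];U=uv_(q)*1000
for t,(z0,z1,v0,v1) in {'n3':(.088,.092,-36,-5),'n0':(.085,.0885,-66,-34),'n1':(.0915,.0945,-106,-70),'n2':(.095,.099,-140,-98),'case':(.2,.25,-95,-40)}.items():
    m=(q[:,2]>z0)&(q[:,2]<z1)&(U[:,1]>v0)&(U[:,1]<v1)&(U[:,0]>440)&(U[:,0]<684)
    if m.sum()<10: continue
    print(t,m.sum(),np.percentile(U[m],[1,99],axis=0).round(1).tolist())
    for k in range(460,680,20):
        mm=m&(U[:,0]>k)&(U[:,0]<k+20)
        if mm.sum()>20: print('   ',k,np.percentile(U[mm][:,1],[1,99]).round(1),np.median(q[mm][:,2]).round(4))
```

```text
12.315206686516888 [12.01  0.04  0.03] [0.44484911 0.02662034 0.18013168] [ 0.59161291 -0.36914183 -3.67764045] [-0.04  0.18  1.84  0.    1.13  1.32] [ 0. -0. -0. -0.  0.  0.]
n3 686 [[570.2, -31.5], [582.7, -6.1]]
    560 [-31.4  -6.1] 0.0903
    580 [-31.7  -6.2] 0.0903
n0 427 [[571.1, -55.8], [583.3, -37.4]]
    560 [-55.  -37.9] 0.0873
    580 [-56.5 -37.4] 0.0872
n1 457 [[568.8, -100.3], [581.5, -81.6]]
    560 [-100.2  -82.2] 0.0933
    580 [-100.9  -80.9] 0.0931
n2 543 [[571.0, -132.2], [580.5, -106.6]]
    560 [-131.8 -106.7] 0.0973
    580 [-132.5 -106.7] 0.097
case 25890 [[441.4, -91.6], [536.5, -44.6]]
    460 [-81.2 -55.7] 0.2269
    480 [-81.3 -55.8] 0.2269
    500 [-81.3 -55.8] 0.2268
    520 [-79.1 -58. ] 0.2267
```

View pics/w6.png

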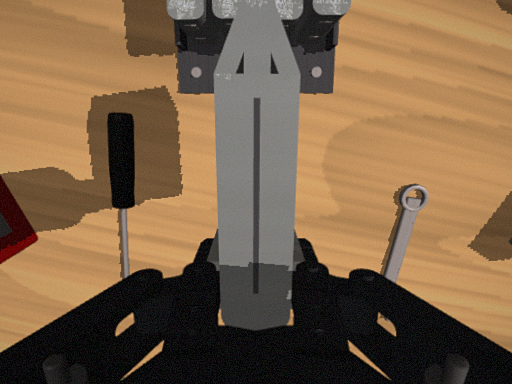

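Call:
move_arm([
  {"x": 4, "y": 0, "z": 0, "spin": 0.0},
  {"x": 4, "y": 0, "z": 0, "spin": 0.0},
  {"x": 3, "y": 0, "z": 0, "spin": 0.0},
  {"x": 1, "y": 0, "z": 0, "spin": 0.0},
  {"x": 0, "y": 0, "z": 0, "spin": 0.0},
])

```text
t: 9.12
tcp_pos: [0.445, 0.0265, 0.0602]
tool_rot: [-0.703, -0.076, 0.703, -0.076]
contact_force: [0.1, 0.0, -2.7]
opening: 0.0254
```

Call:
move_arm([
  {"x": 0, "y": 0, "z": 0, "spin": 0.0},
  {"x": 0, "y": 0, "z": -0.5, "spin": 0.0},
  {"x": 0, "y": 0, "z": -0.5, "spin": 0.0},
  {"x": 0, "y": 0, "z": -0.5, "spin": 0.0},
  {"x": 0, "y": 0, "z": -0.5, "spin": 0.0},
])

```text
t: 9.75
tcp_pos: [0.4651, 0.0307, 0.0604]
tool_rot: [0.703, 0.075, -0.703, 0.075]
contact_force: [-0.2, -0.6, -2.7]
opening: 0.0251
```

Run:
```python
from h import *
s=observe(); print(yaw(s),uv_(s['tcp_pos'])*1000,s['tcp_pos'],s['contact_force'])
c=capture('wrist'); save(c,'w7')
```

```text
12.25230070027222 [[460.95662389 -69.06952265]] [0.46508954 0.0307137  0.06043618] [-0.15066994 -0.62665615 -2.65777691]
```

View pics/w7.png

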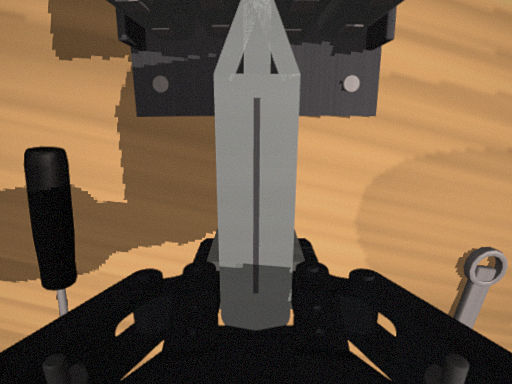

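Call:
move_arm([
  {"x": 0, "y": 0, "z": -0.2, "spin": 0.0},
  {"x": 0, "y": 0, "z": -0.2, "spin": 0.0},
  {"x": 0, "y": 0, "z": -0.2, "spin": 0.0},
  {"x": 0, "y": 0, "z": -0.2, "spin": 0.0},
  {"x": 0, "y": 0, "z": -0.2, "spin": 0.0},
])

```text
t: 10.42
tcp_pos: [0.4744, 0.0328, 0.0603]
tool_rot: [-0.703, -0.075, 0.703, -0.075]
contact_force: [-0.3, 0.4, -3.6]
opening: 0.0254
```

Call:
move_arm([
  {"x": 0, "y": 0, "z": -0.2, "spin": 0.0},
  {"x": 0, "y": 0, "z": -0.2, "spin": 0.0},
  {"x": 0, "y": 0, "z": -0.2, "spin": 0.0},
  {"x": 0, "y": 0, "z": -0.2, "spin": 0.0},
  {"x": 0, "y": 0, "z": -0.2, "spin": 0.0},
])

```text
t: 11.05
tcp_pos: [0.4839, 0.035, 0.0602]
tool_rot: [-0.703, -0.076, 0.703, -0.075]
contact_force: [-1.5, 0.2, -3.3]
opening: 0.0255
```

Call:
move_arm([
  {"x": 0, "y": 0, "z": -0.2, "spin": 0.0},
  {"x": 0, "y": 0, "z": -0.2, "spin": 0.0},
  {"x": 0, "y": 0, "z": -0.2, "spin": 0.0},
  {"x": 0, "y": 0, "z": -0.2, "spin": 0.0},
  {"x": 0, "y": 0, "z": -0.2, "spin": 0.0},
])

```text
t: 11.68
tcp_pos: [0.4939, 0.037, 0.0603]
tool_rot: [-0.703, -0.075, 0.703, -0.075]
contact_force: [-1.5, 0.1, -2.8]
opening: 0.0255
```

Run:
```python
from h import *
s=observe(); print(yaw(s),uv_(s['tcp_pos'])*1000,s['tcp_pos'],s['contact_force'],s['wrist_torque'])
c=capture('wrist'); save(c,'w8')
for n in ['scene','top']:
    c=capture(n); a,b=((170,280,215,330) if n=='scene' else (110,230,180,300)),0
    r0,r1,c0,c1=a; cv2.imwrite('pics/%s8.png'%n,cv2.resize(c['pixels'][r0:r1,c0:c1,::-1],None,fx=4.5,fy=4.5,interpolation=cv2.INTER_CUBIC))
```

```text
12.245388852804798 [[490.49130809 -69.08306948]] [0.49394915 0.03699225 0.06028376] [-1.45159592  0.12947903 -2.83182183] [-0.01331519  0.27234008  0.0051406 ]
```

View pics/w8.png

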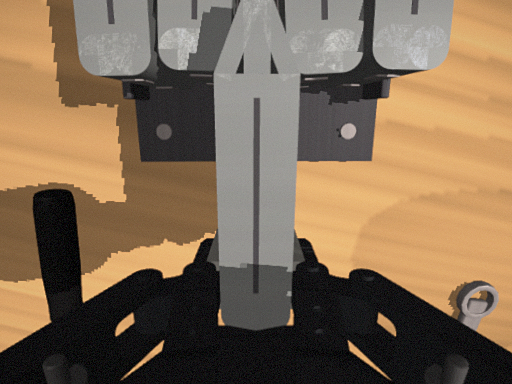

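View pics/scene8.png

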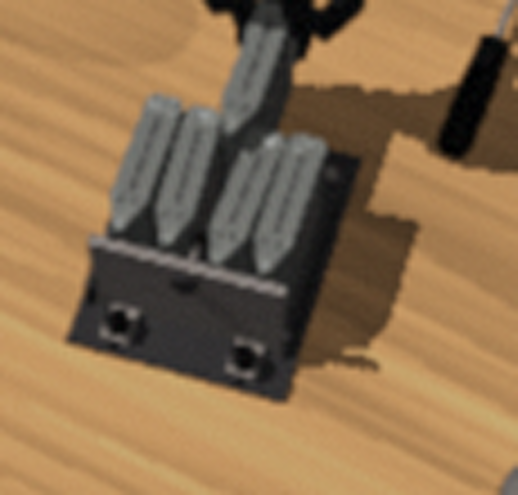

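Call:
move_arm([
  {"x": 0, "y": 0, "z": -0.2, "spin": 0.0},
  {"x": 0, "y": 0, "z": -0.2, "spin": 0.0},
  {"x": 0, "y": 0, "z": -0.2, "spin": 0.0},
  {"x": 0, "y": 0, "z": -0.2, "spin": 0.0},
  {"x": 0, "y": 0, "z": -0.2, "spin": 0.0},
])

```text
t: 12.45
tcp_pos: [0.5038, 0.0392, 0.0603]
tool_rot: [0.703, 0.075, -0.703, 0.075]
contact_force: [-0.4, -0.8, -3.5]
opening: 0.0253
```

Call:
move_arm([
  {"x": 0, "y": 0, "z": -0.2, "spin": 0.0},
  {"x": 0, "y": 0, "z": -0.2, "spin": 0.0},
  {"x": 0, "y": 0, "z": -0.2, "spin": 0.0},
  {"x": 0, "y": 0, "z": -0.2, "spin": 0.0},
  {"x": 0, "y": 0, "z": -0.2, "spin": 0.0},
])

```text
t: 13.08
tcp_pos: [0.5134, 0.0413, 0.0603]
tool_rot: [-0.703, -0.075, 0.703, -0.075]
contact_force: [-1.2, -1.2, -3.6]
opening: 0.0256
```

Run:
```python
from h import *
s=observe(); print(yaw(s),uv_(s['tcp_pos'])*1000,s['tcp_pos'],s['contact_force'],s['wrist_torque'])
c=capture('wrist'); save(c,'w9')
for n in ['scene','top']:
    c=capture(n); a,b=((170,280,215,330) if n=='scene' else (110,230,180,300)),0
    r0,r1,c0,c1=a; cv2.imwrite('pics/%s9.png'%n,cv2.resize(c['pixels'][r0:r1,c0:c1,::-1],None,fx=4.5,fy=4.5,interpolation=cv2.INTER_CUBIC))
```

```text
12.24782840669612 [[510.42714171 -69.04936209]] [0.51342019 0.04127212 0.06028923] [-1.18677487 -1.15488129 -3.60031039] [0.01667594 0.29509698 0.01693785]
```

View pics/w9.png

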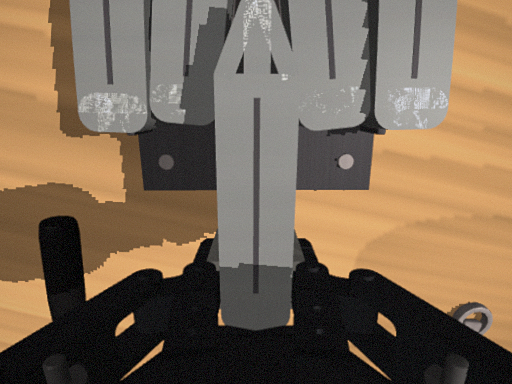

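View pics/scene9.png

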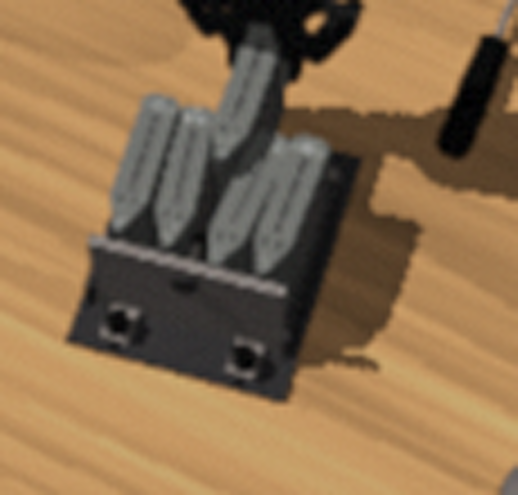

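Call:
move_arm([
  {"x": 0, "y": 0, "z": -0.2, "spin": 0.0},
  {"x": 0, "y": 0, "z": -0.2, "spin": 0.0},
  {"x": 0, "y": 0, "z": -0.2, "spin": 0.0},
  {"x": 0, "y": 0, "z": -0.2, "spin": 0.0},
  {"x": 0, "y": 0, "z": -0.2, "spin": 0.0},
])

```text
t: 13.85
tcp_pos: [0.5232, 0.0434, 0.0603]
tool_rot: [-0.703, -0.075, 0.703, -0.075]
contact_force: [0.2, -0.2, -3.4]
opening: 0.0254
```

Call:
move_arm([
  {"x": 0, "y": 0, "z": -0.2, "spin": 0.0},
  {"x": 0, "y": 0, "z": -0.2, "spin": 0.0},
  {"x": 0, "y": 0, "z": -0.2, "spin": 0.0},
  {"x": 0, "y": 0, "z": -0.2, "spin": 0.0},
  {"x": 0, "y": 0, "z": -0.2, "spin": 0.0},
])

```text
t: 14.48
tcp_pos: [0.5331, 0.0455, 0.0603]
tool_rot: [0.703, 0.075, -0.703, 0.075]
contact_force: [-0.8, -0.8, -3.5]
opening: 0.0253
```

Run:
```python
from h import *
import pickle
s=observe(); print(yaw(s),uv_(s['tcp_pos'])*1000,s['tcp_pos'],s['contact_force'],s['wrist_torque'])
c=capture('wrist'); save(c,'w10');pickle.dump(c,open('w10.pkl','wb'))
P=cloud(c);Z=P[...,2]
q=P.reshape(-1,3);q=q[~np.isnan(q[:,0])];U=uv_(q)*1000
for k in range(-140,0,4):
    m=(q[:,2]>.08)&(q[:,2]<.112)&(abs(U[:,1]-k-2)<2)&(U[:,0]>500)&(U[:,0]<640)
    if m.sum()>5: print(k,U[m][:,0].min().round(1),np.median(q[m][:,2]).round(4))
c=capture('scene'); r0,r1,c0,c1=(170,280,215,330)
cv2.imwrite('pics/scene10.png',cv2.resize(c['pixels'][r0:r1,c0:c1,::-1],None,fx=4.5,fy=4.5,interpolation=cv2.INTER_CUBIC))
```

```text
12.249765698266053 [[530.56860164 -69.15572759]] [0.53312198 0.04545894 0.06031967] [-0.80962351 -0.82233482 -3.45506605] [-0.08532804  0.2736385  -0.00504459]
-140 575.1 0.0969
-136 572.5 0.0971
-132 572.0 0.0972
-128 571.7 0.0972
-124 571.7 0.0973
-120 571.3 0.0972
-116 522.0 0.0972
-112 541.2 0.0966
-108 541.4 0.0933
-104 536.2 0.0933
-100 535.6 0.0934
-96 536.2 0.0934
-92 536.0 0.0933
-88 536.9 0.0933
-84 519.8 0.1065
-80 518.8 0.107
-76 517.6 0.1071
-72 517.1 0.1072
-68 517.0 0.1071
-64 517.9 0.107
-60 518.8 0.107
-56 519.0 0.0877
-52 540.0 0.0875
-48 536.2 0.0874
-44 536.3 0.0874
-40 536.2 0.0874
-36 536.3 0.0874
-32 541.4 0.0878
-28 541.1 0.0903
-24 522.3 0.0904
-20 570.0 0.0904
-16 569.8 0.0904
-12 570.4 0.0903
-8 571.0 0.0904
-4 572.2 0.0902
```

View pics/w10.png

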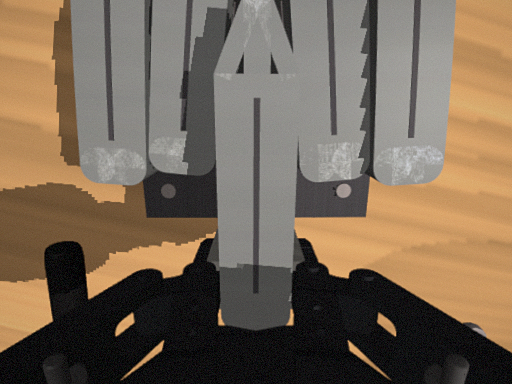

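View pics/scene10.png

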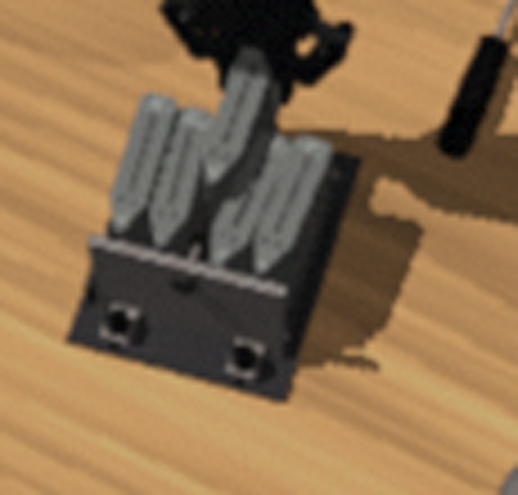

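Call:
move_arm([
  {"x": 0.15, "y": 0, "z": -0.2, "spin": 0.0},
  {"x": 0.1, "y": 0, "z": -0.2, "spin": 0.0},
  {"x": 0, "y": 0, "z": -0.2, "spin": 0.0},
  {"x": 0, "y": 0, "z": -0.2, "spin": 0.0},
  {"x": 0, "y": 0, "z": -0.2, "spin": 0.0},
])

```text
t: 15.2
tcp_pos: [0.5429, 0.0477, 0.0578]
tool_rot: [0.703, 0.075, -0.703, 0.075]
contact_force: [-1.2, -0.2, -4.4]
opening: 0.0254
```

Call:
move_arm([
  {"x": 0, "y": 0, "z": -0.1, "spin": 0.0},
  {"x": 0, "y": 0, "z": -0.1, "spin": 0.0},
  {"x": 0, "y": 0, "z": -0.1, "spin": 0.0},
  {"x": 0, "y": 0, "z": -0.1, "spin": 0.0},
  {"x": 0, "y": 0, "z": -0.1, "spin": 0.0},
])

```text
t: 15.82
tcp_pos: [0.5473, 0.0486, 0.0578]
tool_rot: [-0.703, -0.075, 0.703, -0.075]
contact_force: [-1.7, -0.0, -2.8]
opening: 0.0255
```

Run:
```python
from h import *
import pickle
s=observe(); print(yaw(s),uv_(s['tcp_pos'])*1000,s['tcp_pos'],s['contact_force'],s['wrist_torque'])
c=capture('wrist'); save(c,'w11');pickle.dump(c,open('w11.pkl','wb'))
P=cloud(c);Z=P[...,2]
q=P.reshape(-1,3);q=q[~np.isnan(q[:,0])];U=uv_(q)*1000
m=(q[:,2]>.1)&(q[:,2]<.11)&(abs(U[:,1]+69)<12);print(np.median(q[m][:,2]),U[m][:,0].max())
cv2.imwrite('pics/w11_crop.png',cv2.resize(c['pixels'][120:300,100:420,::-1],None,fx=2.5,fy=2.5))
```

```text
12.253253686815036 [[545.13550615 -69.08908008]] [0.54734031 0.04862725 0.05776557] [-1.71371068 -0.01366497 -2.7764086 ] [-0.20983401  0.3474458  -0.07544926]
0.10448253875540112 643.7328245315659
```

View pics/w11.png

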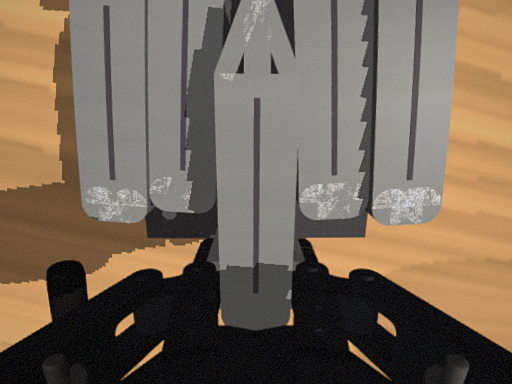

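Call:
move_arm([
  {"x": 0, "y": 0, "z": -0.1, "spin": 0.0},
  {"x": 0, "y": 0, "z": -0.1, "spin": 0.0},
  {"x": 0, "y": 0, "z": -0.1, "spin": 0.0},
  {"x": 0, "y": 0, "z": -0.1, "spin": 0.0},
  {"x": 0, "y": 0, "z": -0.1, "spin": 0.0},
])

```text
t: 16.5
tcp_pos: [0.5526, 0.0497, 0.0578]
tool_rot: [0.703, 0.075, -0.703, 0.075]
contact_force: [-2.0, -1.6, -4.3]
opening: 0.0252
```

Call:
move_arm([
  {"x": 0.03, "y": 0, "z": -0.05, "spin": 0.0},
  {"x": 0.03, "y": 0, "z": -0.05, "spin": 0.0},
  {"x": 0, "y": 0, "z": -0.05, "spin": 0.0},
  {"x": 0, "y": 0, "z": 0, "spin": 0.0},
])

```text
t: 17.0
tcp_pos: [0.5541, 0.0501, 0.0572]
tool_rot: [0.703, 0.075, -0.703, 0.075]
contact_force: [-0.7, -1.7, -3.6]
opening: 0.025
```

```bash
cat > st.py <<'E'
from h import *
s=observe(); f=s['contact_force']; print(round(yaw(s),2),(uv_(s['tcp_pos'])*1000).round(2),s['tcp_pos'][2].round(4),'fu',(uv_(f)).round(2),'fz',round(f[2],2),s['wrist_torque'].round(2))
E
python3 st.py
```

```text
12.25 [[552.01 -69.1 ]] 0.0572 fu [[-1.08 -1.47]] fz -3.57 [-0.19  0.22 -0.04]
```

Call:
move_arm([
  {"x": 0.03, "y": 0, "z": 0, "spin": 0.0},
  {"x": 0.02, "y": 0, "z": 0, "spin": 0.0},
  {"x": 0, "y": 0, "z": 0, "spin": 0.0},
])

```text
t: 17.38
tcp_pos: [0.5542, 0.0501, 0.0568]
tool_rot: [0.703, 0.075, -0.703, 0.075]
contact_force: [-0.2, -1.7, -2.8]
opening: 0.0253
```

```bash
python3 st.py
python3 - <<'E'
from h import *
c=capture('wrist');P=cloud(c)
q=P.reshape(-1,3);q=q[~np.isnan(q[:,0])];U=uv_(q)*1000
for lo in (560,580,600,620):
    m=(q[:,2]>.1)&(q[:,2]<.11)&(abs(U[:,1]+69)<10)&(abs(U[:,0]-lo)<10);print(lo,np.median(q[m][:,2]))
m=(q[:,2]>-.001)&(q[:,2]<.012)&(U[:,0]>530)&(U[:,0]<565)&(abs(U[:,1]+69)<60);print('floor',np.median(q[m][:,2]),m.sum())
E
python3 st.py
```

```text
12.25 [[552.18 -69.15]] 0.0568 fu [[-0.57 -1.61]] fz -2.76 [-0.1   0.12 -0.03]
560 0.10374626039951299
580 0.1037079757766893
600 0.10369343622563958
620 0.10359994013276651
floor 0.0033664064141875616 764
12.25 [[552.19 -69.12]] 0.0568 fu [[-0.1  -0.79]] fz -2.21 [-0.07  0.15 -0.05]
```

Call:
move_arm([
  {"x": 0.01, "y": 0, "z": -0.05, "spin": 0.0},
  {"x": 0, "y": 0, "z": -0.05, "spin": 0.0},
  {"x": 0, "y": 0, "z": 0, "spin": 0.0},
])

```text
t: 17.8
tcp_pos: [0.5548, 0.0502, 0.0566]
tool_rot: [-0.703, -0.075, 0.703, -0.075]
contact_force: [-2.3, -1.5, -2.0]
opening: 0.0252
```

```bash
python3 st.py
```

```text
12.25 [[552.76 -69.13]] 0.0566 fu [[-2.6  -0.95]] fz -1.99 [-0.1   0.24 -0.06]
```

Call:
move_arm([
  {"x": 0, "y": 0, "z": -0.05, "spin": 0.0},
  {"x": 0, "y": 0, "z": -0.05, "spin": 0.0},
  {"x": 0, "y": 0, "z": 0, "spin": 0.0},
])

```text
t: 18.18
tcp_pos: [0.5553, 0.0503, 0.0566]
tool_rot: [-0.703, -0.075, 0.703, -0.075]
contact_force: [-3.2, -1.0, 0.1]
opening: 0.0255
```

```bash
python3 st.py
```

```text
12.25 [[553.29 -69.13]] 0.0566 fu [[-3.37 -0.25]] fz 0.05 [-0.22  0.41 -0.03]
```

Call:
move_arm([
  {"x": 0, "y": 0, "z": -0.05, "spin": 0.0},
  {"x": 0, "y": 0, "z": 0, "spin": 0.0},
])

```text
t: 18.42
tcp_pos: [0.5553, 0.0504, 0.0565]
tool_rot: [-0.702, -0.075, 0.704, -0.075]
contact_force: [-5.3, -2.5, 0.9]
opening: 0.0252
```

```bash
python3 st.py
```

```text
12.25 [[553.33 -69.1 ]] 0.0565 fu [[-5.7  -1.32]] fz 0.91 [-0.27  0.52 -0.09]
```

Call:
move_arm([
  {"x": 0, "y": 0, "z": -0.05, "spin": 0.0},
  {"x": 0, "y": 0, "z": 0, "spin": 0.0},
])

```text
t: 18.68
tcp_pos: [0.5554, 0.0504, 0.0566]
tool_rot: [-0.702, -0.075, 0.704, -0.075]
contact_force: [-6.4, -3.0, 2.2]
opening: 0.025
```

```bash
python3 st.py
python3 - <<'E'
from h import *
import pickle
for n,(r0,r1,c0,c1) in {'scene':(185,265,225,310),'top':(125,205,205,285)}.items():
    c=capture(n); pickle.dump(c,open(n+'12.pkl','wb'))
    cv2.imwrite('pics/%s12.png'%n,cv2.resize(c['pixels'][r0:r1,c0:c1,::-1],None,fx=7,fy=7,interpolation=cv2.INTER_CUBIC))
E
```

```text
12.25 [[553.37 -69.07]] 0.0566 fu [[-6.86 -1.53]] fz 2.19 [-0.38  0.65 -0.11]
```

View pics/scene12.png

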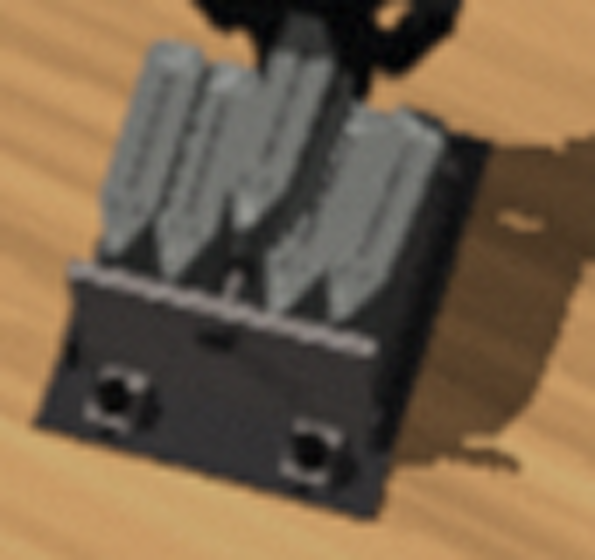

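```bash
python3 - <<'E'
from h import *
c=capture('wrist'); save(c,'w13')
P=cloud(c);q=P.reshape(-1,3);q=q[~np.isnan(q[:,0])];U=uv_(q)*1000
for v in (-120,-98,-94,-90,-48,-44,-40,-20):
    m=(q[:,2]>.083)&(q[:,2]<.1)&(abs(U[:,1]-v)<2)&(U[:,0]<640)
    h,e=np.histogram(U[m][:,0],bins=np.arange(550,590,2)); print(v,h)
E
python3 st.py
```

```text
-120 [ 0  0  0  0  0  0  0  0  0  0  5 56 54 51 54 58 54 58 56]
-98 [ 0  0  0  0 27 15  0  0  0  0  0 32 48 51 54 55 54 58 53]
-94 [ 0  0  0  0 19  3  2 32  0  0  0 33 56 51 51 53 50 58 54]
-90 [ 0  0  0  0 15  4  1 16 10  0  0 25 50 53 51 51 53 52 55]
-48 [ 0  0  0  0  8  4 14 25 15  0  0 21 44 44 50 47 49 49 49]
-44 [ 0  0  0  0 26  6  2 35  0  0  0 24 53 44 45 54 44 51 50]
-40 [ 0  0  0  0 19  6  0  0  0  0  0 21 42 45 55 43 48 51 52]
-20 [ 0  0  0  0  0  0  0  0  0  2 39 44 47 49 49 49 48 55 51]
12.26 [[553.3  -69.08]] 0.0565 fu [[-6.67 -1.13]] fz 2.15 [-0.4   0.64 -0.11]
```

View pics/w13.png

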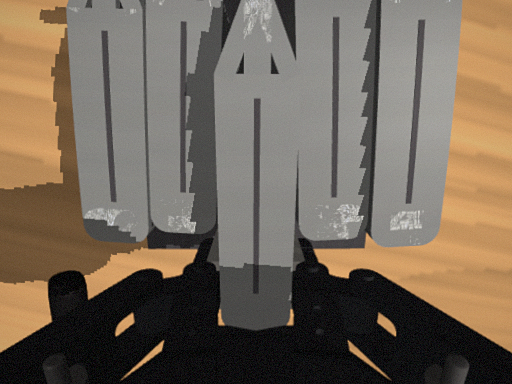

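Call:
move_arm([
  {"x": 0, "y": 0, "z": -0.05, "spin": 0.0},
  {"x": 0, "y": 0, "z": 0, "spin": 0.0},
  {"x": 0, "y": 0, "z": 0, "spin": 0.0},
])

```text
t: 19.2
tcp_pos: [0.5553, 0.0504, 0.0565]
tool_rot: [-0.702, -0.075, 0.704, -0.076]
contact_force: [-6.5, -3.2, 3.0]
opening: 0.0251
```

```bash
python3 st.py
```

```text
12.26 [[553.33 -69.04]] 0.0565 fu [[-7.05 -1.69]] fz 2.98 [-0.35  0.65 -0.09]
```

Call:
move_arm([
  {"x": 0, "y": 0, "z": 0.05, "spin": 0.0},
  {"x": 0, "y": 0, "z": 0, "spin": 0.0},
])

```text
t: 19.45
tcp_pos: [0.5553, 0.0504, 0.0565]
tool_rot: [-0.702, -0.075, 0.704, -0.076]
contact_force: [-6.5, -3.7, 2.2]
opening: 0.0254
```

```bash
python3 st.py
```

```text
12.26 [[553.33 -69.05]] 0.0565 fu [[-7.11 -2.25]] fz 2.2 [-0.33  0.61 -0.01]
```

Call:
move_arm([
  {"x": 0, "y": 0, "z": 0, "spin": 0.0},
  {"x": 0, "y": 0, "z": 0, "spin": 0.0},
  {"x": 0, "y": 0, "z": 0, "spin": 0.0},
], hand=48)

```text
t: 19.82
tcp_pos: [0.5579, 0.0509, 0.0569]
tool_rot: [0.704, 0.076, -0.702, 0.075]
contact_force: [-0.1, -0.3, -0.3]
opening: 0.0412
```

```bash
python3 st.py
python3 - <<'E'
from h import *
c=capture('wrist'); save(c,'w14')
E
```

```text
12.26 [[555.91 -69.13]] 0.0569 fu [[-0.16 -0.26]] fz -0.26 [-0.02  0.02 -0.04]
```

View pics/w14.png

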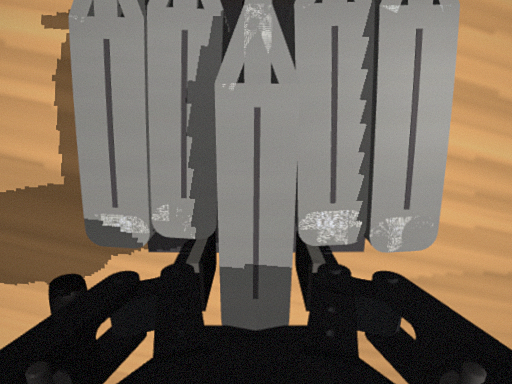

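Call:
move_arm([
  {"x": 0, "y": 0, "z": 0.3, "spin": 0.0},
  {"x": -1, "y": 0, "z": 0, "spin": 0.0},
  {"x": -3, "y": 0, "z": 0, "spin": 0.0},
  {"x": -4, "y": 0, "z": 0, "spin": 0.0},
  {"x": -4, "y": 0, "z": 0, "spin": 0.0},
])

```text
t: 20.5
tcp_pos: [0.5538, 0.05, 0.1783]
tool_rot: [0.703, 0.075, -0.703, 0.075]
contact_force: [0.8, -0.0, 0.1]
opening: 0.0412
```

Call:
move_arm([
  {"x": -4, "y": 0, "z": -1.0, "spin": 0.0},
  {"x": -2, "y": 0, "z": -2, "spin": 0.0},
  {"x": 0, "y": 0, "z": -2, "spin": 0.0},
  {"x": 0, "y": 0, "z": 0, "spin": 0.0},
  {"x": 0, "y": 0, "z": 0, "spin": 0.0},
])

```text
t: 21.12
tcp_pos: [0.6015, 0.0605, 0.2363]
tool_rot: [-0.702, -0.076, 0.704, -0.075]
contact_force: [0.1, 0.2, -0.8]
opening: 0.0409
```

```bash
python3 st.py
python3 - <<'E'
from h import *
import pickle
c=capture('wrist'); save(c,'w15'); pickle.dump(c,open('w15.pkl','wb'))
P=cloud(c);q=P.reshape(-1,3);q=q[~np.isnan(q[:,0])];U=uv_(q)*1000
for t,(z0,z1,v0,v1) in {'n3':(.0888,.092,-36,0),'n0':(.085,.0885,-66,-25),'case':(.1005,.108,-95,-45),'n1':(.0915,.0945,-113,-70),'n2':(.095,.099,-140,-98)}.items():
    m=(q[:,2]>z0)&(q[:,2]<z1)&(U[:,1]>v0)&(U[:,1]<v1)&(U[:,0]>520)&(U[:,0]<682)
    print(t,m.sum(),np.percentile(U[m],[.5,99.5],axis=0).round(1).tolist(),np.median(q[m][:,2]).round(4),np.percentile(q[m][:,2],[2,98]).round(4))
m=(q[:,2]>.085)&(q[:,2]<.1)&(U[:,0]>682)&(U[:,0]<700)&(abs(U[:,1]+69)<70)
print('plate',np.percentile(U[m],[1,99],axis=0).round(1).tolist())
for v in (-130,-100,-69,-40,-10):
    mm=m&(abs(U[:,1]-v)<6); print(v,np.percentile(U[mm][:,0],[2,98]).round(1))
E
```

```text
12.25 [[600.62 -68.98]] 0.2363 fu [[0.13 0.2 ]] fz -0.81 [0.01 0.02 0.01]
n3 2638 [[571.2, -31.1], [677.9, -1.9]] 0.0904 [0.089  0.0917]
n0 2576 [[573.9, -56.5], [680.7, -27.6]] 0.0873 [0.0858 0.0884]
case 2923 [[540.2, -81.8], [655.0, -56.1]] 0.1033 [0.1019 0.1047]
n1 2657 [[573.7, -110.3], [679.6, -81.9]] 0.0932 [0.0919 0.0944]
n2 2819 [[572.5, -136.1], [679.6, -107.5]] 0.0972 [0.0956 0.0986]
plate [[682.7, -134.2], [690.7, -2.9]]
-130 [683.5 690.7]
-100 [683.3 690.6]
-69 [683.3 690.5]
-40 [682.9 690.5]
-10 [682.8 690.8]
```

View pics/w15.png

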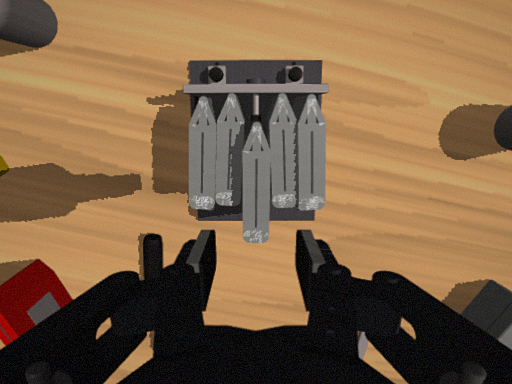

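Run:
```python
from h import *
import pickle
c=pickle.load(open('w15.pkl','rb'))
cv2.imwrite('pics/w15_crop.png',cv2.resize(c['pixels'][75:175,195:320,::-1],None,fx=6,fy=6,interpolation=cv2.INTER_CUBIC))
c0=pickle.load(open('w2.pkl','rb'))
P=cloud(c);U=uv_(P.reshape(-1,3)).reshape(384,512,2)*1000
for r in range(92,136,2): print(r,[(int(U[r,k,0]),int(1000*P[r,k,2])) if P[r,k,2]==P[r,k,2] else None for k in (254,256,258)])
```

```text
92 [(683, 87), (683, 87), (683, 88)]
94 [(682, 76), (682, 77), (682, 75)]
96 [(680, 75), (680, 75), (680, 75)]
98 [(678, 76), (678, 75), (678, 74)]
100 [(676, 75), (676, 77), (676, 75)]
102 [(674, 76), (674, 75), (674, 74)]
104 [(672, 73), (672, 76), (672, 75)]
106 [(670, 75), (670, 76), (670, 74)]
108 [(669, 75), (668, 77), (668, 75)]
110 [(667, 75), (667, 76), (667, 76)]
112 [(665, 75), (665, 76), (665, 75)]
114 [(663, 77), (663, 77), (663, 78)]
116 [(661, 77), (661, 78), (661, 76)]
118 [(659, 77), (659, 78), (659, 77)]
120 [(657, 77), (657, 79), (657, 76)]
122 [(656, 98), (656, 102), (656, 102)]
124 [(655, 103), (654, 103), (655, 103)]
126 [(653, 102), (653, 103), (653, 103)]
128 [(651, 102), (651, 102), (651, 104)]
130 [(649, 103), (649, 103), (649, 103)]
132 [(647, 102), (647, 103), (647, 103)]
134 [(646, 102), (646, 101), (646, 103)]
```

View pics/w15_crop.png

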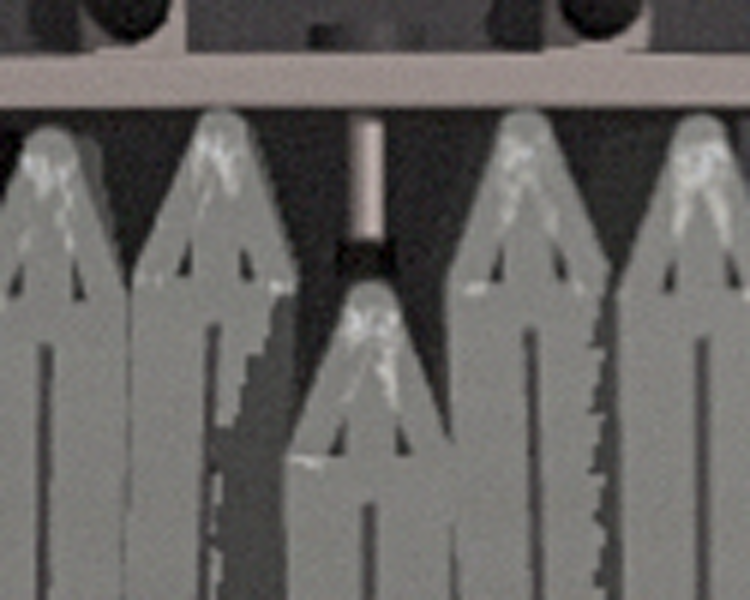

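Run:
```python
from h import *
c=capture('scene'); save(c,'scene16')
for q in ['tapbox','oiler','offcut','wrench','driver','cup','stop','case']:
    print(q,[(round(b['score'],2),toworld(c,b['centre'])[0].round(3)) for b in boxes_of('scene',q)][:3])
```

```text
tapbox [(0.68, array([ 0.432, -0.153,  0.002])), (0.6, array([ 0.471, -0.313,  0.059]))]
oiler [(0.62, array([0.726, 0.352, 0.082]))]
offcut [(0.73, array([ 0.701, -0.387,  0.042])), (0.17, array([0.694, 0.081, 0.05 ]))]
wrench [(0.45, array([ 0.474, -0.312,  0.06 ]))]
driver [(0.52, array([0.429, 0.166, 0.02 ]))]
cup [(0.97, array([ 0.721, -0.251,  0.063])), (0.29, array([ 0.434, -0.154,  0.   ])), (0.16, array([0.428, 0.165, 0.02 ]))]
stop [(0.71, array([0.693, 0.081, 0.048]))]
case [(0.95, array([0.515, 0.434, 0.076])), (0.87, array([0.363, 0.31 , 0.085])), (0.77, array([0.608, 0.064, 0.108]))]
```

View pics/scene16.png

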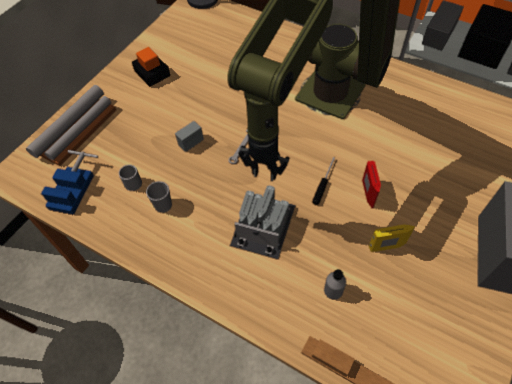

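Every bystander in this picture stands where it did at the start. The wrench is partly hidden behind the gripper. The five cases stand in the rack, around (262,210).

```bash
python3 -c "
from h import *
print(hand_in())"
```

```text
the job is handed in; nothing more can be done
None
```

The grey case now stands upright in the middle gap of the rack, nose on the rubber buffer, and I have let go. I handed the job in after about 21–22 s on the clock.

**What I did:** I gripped the case near its tail and eased it nose first between n0 and n1. I then pressed until the force rose from about 1–2 N to about 7 N while the tool had stopped moving. That is below the plate's 12 N slip limit. I released the case and backed off without touching anything.

**Last checks:**
- **Case:** the buffer surface runs right up to the nose with no gap in the last close-up, about 657 mm along the rack direction. The case stands level on the rack floor.
- **Neighbours:** all four are upright and were only eased sideways. n0 moved back about 1 mm, and n1 about 3 mm at the tail.
- **Stop plate:** its front edge was at about 683 mm both before and after, so no shift shows within about 0.5 mm.
- **Bystanders:** the tapbox, oiler, offcut, driver and cup measured within about 4 mm of their starting positions, and the red and yellow look-alikes look unmoved.

**Disagreements:**
- I first estimated the buffer tip at 659–660 mm. Contact came about 2–3 mm earlier, within what I expect from measuring it in the picture.
- The last 0.5 mm step forward and the 0.5 mm step back hardly changed the force reading.
- In the last picture the gripper partly hid the wrench. The network's wrench answer there was really the tapbox, so I did not measure the wrench again. The arm did not come near it.

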